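Bring the salt round to the front on the lazy Susan

TASK

Bring the salt shaker round to the front of the lazy Susan, so that it stands straight in front of the tray's centre, on the side towards the front edge of the worktop, where the cook can reach it. Turn the tray with the fingertips: lay them lightly on its raised rim and follow the rim round so that the tray comes with them. Do not touch the salt shaker or the two spice jars: they must ride round standing upright; leave the other things on the worktop where they are, and leave the tray standing still.

Things in the scene. Friction and masses are not known exactly. Their poses are not given: they have to be found in the camera images.
- tray_centre (a point): The centre of the lazy Susan, on the upper face of its floor, 27 mm above the worktop. Its x points away from the robot (so the front is -x) and its y to the robot's left; these axes do not turn with the tray. The lazy Susan is a round pale-wood tray of 280 mm diameter on a low steel foot that is fixed in place. A raised rim 9 mm wide runs round the tray, 131 to 140 mm from the centre; its level top lies 9 mm above this point (36 mm above the worktop).
- tray: The turning tray itself; origin on its axis at its underside, 15 mm above the worktop and 12 mm under tray_centre; its axes turn with it about z. It turns freely either way (more than a full turn) on a bearing with a slight drag of 0.04 N m, so a fingertip resting on the rim with 3 to 9 N carries it along without slipping, and it stops when let go. Its height is fixed and the rim is hard. It is at rest at the start.
- salt: The salt shaker: a clear glass shaker with a domed grey-white cap, 44 mm across, 90 mm tall, standing loose on the tray floor; origin at the centre of its underside, z up. It is the shortest of the three things on the tray; they stand about 120 degrees apart with their axes 55 to 75 mm from the centre, and the tray may start turned anyhow, though never with the salt already near the front.
- jar_a: A spice jar with a red cap, 45 mm across, 106 mm tall, standing loose on the tray floor; origin at the centre of its underside, z up.
- jar_b: Another spice jar with a red cap, of the same size, standing loose on the tray floor; origin at the centre of its underside, z up.
- timer: A wind-up kitchen timer, round with a red top, 61 mm across, 52 mm tall, standing on the worktop in front of the lazy Susan to its left, its nearest side 2 to 30 mm clear of the tray's edge; origin at the centre of its underside. To be left alone.
- matches: A box of matches, 54 x 36 x 15 mm, lying on the worktop behind the lazy Susan to its right; origin at the centre of its underside. To be left alone.
- cork: A wine cork standing on end, 24 mm across, 40 mm tall, behind the lazy Susan to its left; origin at the centre of its underside. To be left alone.

How it is judged:
By the outcome, as a careful person would: the job done as asked, in the order asked, and still so for the second after the job is handed in, with the robot touching nothing.
It also fails if it takes over 64 s, if anything falls off the work surface, if the arm or the gripper's body presses on something with over 40 N, if the wrist force passes 120 N, or if a joint passes its speed limit or range.

ROBOT

A 6-joint arm with a two-finger parallel gripper is mounted at the origin on a cart in front of the work surface, level with it; the furniture and walls round the work are solid. World frame = base frame: x ahead of the robot, y to its left, z up, the work surface at z = 0. Lengths are in m, angles in rad, forces in N, time in s.
With the tool pointing down it reaches from about 0.3 to 0.775 m from the base axis. Payload 14.6 kg.
Tool frame: the origin (TCP) lies between the finger pads; the fingertips stand 22 mm ahead of it and the grasp point (between the pads) lies 3 mm ahead of it; y points along the fingers, x is the direction in which the jaws open and shut, and the axes are right-handed (so a half turn about y gives the same grasp; the last joint's range is limited). The gripper opens to 94 mm and grips with 3 to 60 N. Pads are 16 mm wide; open, the fingers measure 119 mm over their backs; the gripper's body (75 mm by 177 mm) begins 78 mm behind the grasp point.
Start: joints at [1.279, 0.3, 1.521, -0, 1.321, -0.067], TCP at [0.123, 0.536, 0.201] pointing down, gripper open.
Joint ranges: [-3.03, 3.03], [-0.79, 2.21], [0.23, 2.52], [-1.04, 4.18], [0, 3.07], [-2.55, 2.55]. Speed limits (rad/s): [2.22, 2.22, 2.57, 3.14, 3.14, 3.14].

INTERFACE

Orientations are given as a unit quaternion [w, x, y, z].
In Python, from station import manip, cams gives the robot as it stands.
- The arm moves only by the tool carry_out, never from a script. Its argument "series" is one flat list of numbers, 5 for each row, row after row: the closure, from -1 (fully open) to 1 (shut), so that 0 is half open, then the shift along the tool's x, y, z in cm, then the turn about the tool's y in degrees. A call has 1 to 5 rows; each row shifts and turns the commanded pose from where the row before left it, along the tool's axes as they then stand; what a row does not reach is not made up. A row lasts 1/10 s, in which the tool goes at most 50 mm and 8.59 degrees, less where a joint would pass 70% of its speed; a pose out of reach is approached as far as the arm can. A call is refused whole if a number of a shift passes 5 or a number of a turn 8.59, either way. A call with a gripper value outside its range is refused whole. The fingers move at their own pace and stop on an object; the grip force is fixed at half the most. Time passes only in rows, so rows that do not move let the fingers close. It gives the time, the measured TCP pose, the force and the opening at its end, in the units of the state.
- manip.state(): the state, without advancing time (a new reading comes with each control period).
- cams.camera(name): name is "scene" or "top"; returns the picture (480x640x3 uint8, blue, green, red); there is no depth.
- cams.camera_model(name): a dict with "fx", "fy", "cx", "cy" (pixels), "camera_from_world" (4x4, takes a point from world to camera coordinates). Camera axes: x right, y down, z forward; pixel columns grow to the right and rows downward; lengths in m; the calibration is good to about 2 mm. A picture is of the moment at which its call begins. camera_model takes no time and is no camera call.
- manip.hand_in(): hands the job in, once; it reports no verdict.
The state is a dict: "time": time; "q": joint angles; "joint_vel": joint speeds; "effort": joint torques, N m; "tcp_pos": TCP position; "tool_rot": TCP orientation; "force": force on the tool from outside, world axes, zero at the start; "wrist_torque": the same for the moment, N m; "width": opening from 0.0 (shut) to 1.0 (fully open).
Only numpy, scipy, OpenCV 4.12 (cv2) and the standard library are available. Lean on these libraries where they do the work, as an engineer would, in place of code of your own. Each camera call takes 0.05 s, during which the arm holds its last target. There are 200 camera calls.

## Working session

There is one attempt and no reset: what is moved stays moved. The work goes in short steps, Python scripts to look and compute and a tool call to move; the robot and the scene stay as the last step left them, time stands still between calls to the robot, and variables do not carry over. Pictures are saved under pics/ and viewed, about 8 in all and at most 12, crops included, and the job is handed in when it is done.

Besides the shell and the picture viewer there is one more tool, called after ">>>" as name(argument=value, ...) on one line, values as JSON. carry_out: Moves the arm, as the interface text tells. Its arguments: {"type":"object","properties":{"series":{"type":"array"}},"required":["series"]}

```bash
mkdir -p pics; ls
python3 - <<'E'
from station import manip,cams
import cv2,numpy as np
s=manip.state();print(s)
for n in("scene","top"):
    m=cams.camera_model(n);print(n,m)
    cv2.imwrite(f"pics/{n}0.png",cams.camera(n))
E
```

```text
pics
{'time': 0.0, 'q': array([ 1.27937063e+00,  3.00455170e-01,  1.52159455e+00, -4.06600950e-06,
        1.32071471e+00, -6.66082823e-02]), 'joint_vel': array([-0.00050317, -0.00073596,  0.00011486, -0.00120586, -0.0003092 ,
        0.00119501]), 'effort': array([ 5.07059904e-04, -5.31808734e+01, -3.52734411e+01,  7.08668190e-02,
        2.44415668e-02, -1.11486959e-04]), 'tcp_pos': array([0.12253901, 0.53589071, 0.20058938]), 'tool_rot': array([-0.5526929 ,  0.55316739,  0.4404189 , -0.44109817]), 'force': array([-0.22616031, -0.80162212, -0.49065506]), 'wrist_torque': array([ 0.00710112,  0.04740867, -0.02167644]), 'width': 1.0013005870046077}
scene {'fx': 555.8870293004554, 'fy': 555.8870293004554, 'cx': 323.32533954590866, 'cy': 236.636212479154, 'camera_from_world': array([[-0.54001181, -0.84159587, -0.0101804 ,  0.21152352],
       [-0.41230613,  0.27506333, -0.86852969,  0.32053309],
       [ 0.73375125, -0.46481884, -0.49553258,  0.40701897],
       [ 0.        ,  0.        ,  0.        ,  1.        ]])}
top {'fx': 518.9576550817965, 'fy': 518.9576550817965, 'cx': 328.2202792121096, 'cy': 242.39912461640205, 'camera_from_world': array([[ 0.0167212 , -0.99979348, -0.01154985, -0.12834565],
       [-0.98954018, -0.01489212, -0.14348682,  0.57012488],
       [ 0.14328518,  0.01382831, -0.98958483,  0.84209313],
       [ 0.        ,  0.        ,  0.        ,  1.        ]])}
```

View pics/top0.png

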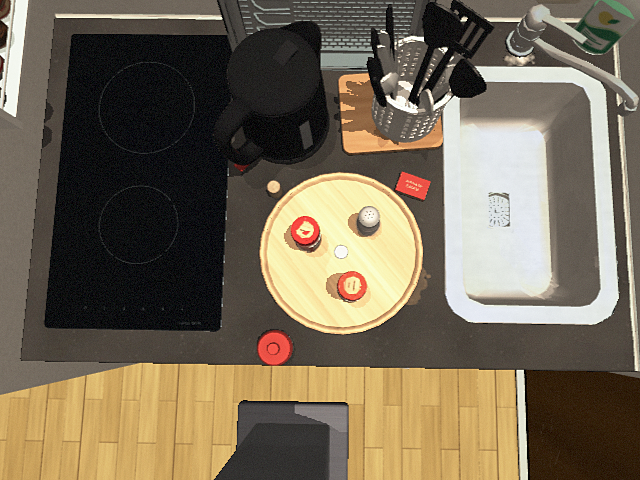

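View pics/scene0.png

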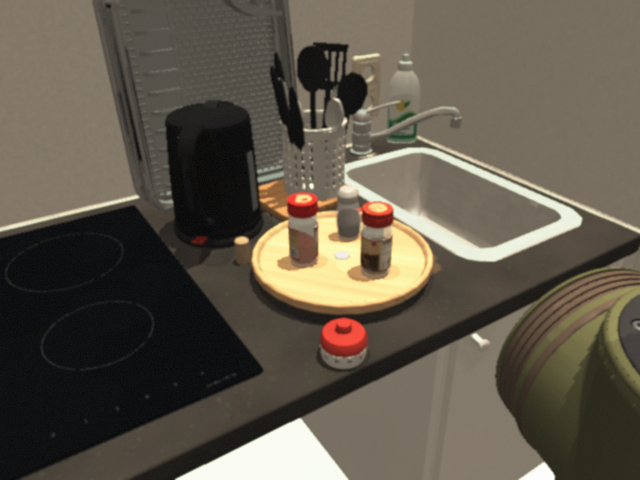

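The top view shows the tray centre near (341,252), the salt cap at (369,217), the red caps at (306,230) and (352,286), the timer at (275,347), the cork at (274,187) and the matches at (413,186). The scene view agrees: salt is at the back right, and the timer is at the front left.

```bash
cat > h.py <<'E'
from station import manip,cams
import cv2,numpy as np
def ray(n,u,v,z):
    m=cams.camera_model(n);T=m["camera_from_world"];R=T[:3,:3];o=-R.T@T[:3,3]
    d=R.T@np.array([(u-m["cx"])/m["fx"],(v-m["cy"])/m["fy"],1]);return o+d*(z-o[2])/d[2]
def proj(n,p):
    m=cams.camera_model(n);T=m["camera_from_world"];c=T[:3,:3]@p+T[:3,3]
    return np.array([m["fx"]*c[0]/c[2]+m["cx"],m["fy"]*c[1]/c[2]+m["cy"]])
def wood(im):
    h=cv2.cvtColor(im,cv2.COLOR_BGR2HSV);return cv2.inRange(h,(12,40,120),(32,200,255))
E
python3 - <<'E'
from h import *
im=cv2.imread("pics/top0.png")
w=wood(im);w[345:]=0;w[:165]=0
w=cv2.morphologyEx(w,cv2.MORPH_OPEN,np.ones((3,3)))
c=max(cv2.findContours(w,0,1)[0],key=cv2.contourArea)
P=np.array([ray("top",*p,0.036)[:2] for p in c[:,0].astype(float)])
A=np.c_[2*P,np.ones(len(P))];x=np.linalg.lstsq(A,(P**2).sum(1),rcond=None)[0]
print("rim c",x[:2],"r",np.sqrt(x[2]+x[:2]@x[:2]),"res",np.std(np.linalg.norm(P-x[:2],axis=1)))
hsv=cv2.cvtColor(im,cv2.COLOR_BGR2HSV)
print("button",ray("top",341,252,.029))
red=cv2.inRange(hsv,(0,150,100),(8,255,255))|cv2.inRange(hsv,(172,150,100),(180,255,255))
for k in cv2.findContours(red,0,1)[0]:
    if cv2.contourArea(k)>60:
        (u,v),r=cv2.minEnclosingCircle(k);print("red",u,v,r,[ray("top",u,v,z)[:2].round(3) for z in(.015,.05,.128)])
g=cv2.inRange(hsv,(0,0,90),(180,60,255));g[:200]=0;g[245:]=0;g[:,:350]=0;g[:,390:]=0
k=max(cv2.findContours(g,0,1)[0],key=cv2.contourArea);(u,v),r=cv2.minEnclosingCircle(k)
p=ray("top",u,v,.108);d=p[:2]-x[:2];print("salt",u,v,r,p,np.linalg.norm(d),np.degrees(np.arctan2(d[1],d[0])))
print("cork",ray("top",274,187,.04), "scene chk salt top",proj("scene",np.r_[p[:2],.117]),"tray",proj("scene",np.r_[x[:2],.027]))
E
```

```text
rim c [ 0.55772928 -0.14146856] r 0.1387985490017455 res 0.002044586826612033
button [ 0.55740951 -0.14133838  0.029     ]
red 274.4913024902344 347.7695617675781 17.94587516784668 [array([ 0.393, -0.031]), array([ 0.395, -0.034]), array([ 0.4  , -0.043])]
red 351.44915771484375 285.427978515625 14.651835441589355 [array([ 0.501, -0.16 ]), array([ 0.499, -0.159]), array([ 0.494, -0.157])]
red 305.0695495605469 230.2483367919922 15.016656875610352 [array([ 0.597, -0.078]), array([ 0.591, -0.08 ]), array([ 0.578, -0.085])]
red 412.5 185.5 17.846668243408203 [array([ 0.68 , -0.267]), array([ 0.671, -0.262]), array([ 0.651, -0.25 ])]
salt 368.0 220.0 14.31792163848877 [ 0.59893733 -0.18235747  0.108     ] 0.05805175680690887 -44.777279040129734
cork [ 0.66756746 -0.02384521  0.04      ] scene chk salt top [349.02331677 186.86390102] tray [341.96576042 254.69246186]
```

```bash
cat >> h.py <<'E'
from scipy.spatial.transform import Rotation as Ro
C=np.array([.5577,-.1415]);R=.1365
def tool():
    s=manip.state();return s,Ro.from_quat(np.roll(s["tool_rot"],-1)).as_matrix()
def goto(th,z,flip=1):
    "remaining shift in tool axes (cm) and turn (deg) to contact angle th, tool x along clockwise tangent*flip"
    s,M=tool();t=np.radians(th);p=np.r_[C+R*np.array([np.cos(t),np.sin(t)]),z]
    x=flip*np.array([np.sin(t),-np.cos(t),0]);a=np.degrees(np.arctan2(M[:,1]@np.cross(M[:,0],x),M[:,0]@x))
    print("t",round(s["time"],2),"tcp",s["tcp_pos"].round(4),"F",s["force"].round(1),"q",s["q"].round(2),"w",round(s["width"],2))
    print("world",((p-s["tcp_pos"])*100).round(2),"tool shift cm",(M.T@(p-s["tcp_pos"])*100).round(2),"turn",a.round(1))
E
python3 - <<'E'
from h import *
s,M=tool();print(M.round(3))
for f in(1,-1):
    for th in(-106,121): goto(th,.2,f)
im=cv2.imread("pics/top0.png")[185:320,255:430]
b=cv2.imread("pics/scene0.png")[170:290,270:420]
a=cv2.resize(im,None,fx=2.2,fy=2.2,interpolation=2);b=cv2.resize(b,None,fx=2.5,fy=2.5,interpolation=2)
h=min(a.shape[0],b.shape[0]);cv2.imwrite("pics/c.png",np.hstack([a[:h],b[:h]]))
E
```

```text
[[ 0.223 -0.    -0.975]
 [ 0.975 -0.001  0.223]
 [-0.001 -1.     0.   ]]
t 0.1 tcp [0.1225 0.5359 0.2007] F [-1.3  0.4 -0.2] q [ 1.28  0.3   1.52 -0.    1.32 -0.07] w 1.0
world [ 3.975e+01 -8.086e+01 -7.000e-02] tool shift cm [-69.97   0.14 -56.78] turn -86.9
t 0.1 tcp [0.1225 0.5359 0.2007] F [-1.3  0.4 -0.2] q [ 1.28  0.3   1.52 -0.    1.32 -0.07] w 1.0
world [ 36.49 -56.04  -0.07] tool shift cm [-46.5    0.11 -48.06] turn 46.1
t 0.1 tcp [0.1225 0.5359 0.2007] F [-1.3  0.4 -0.2] q [ 1.28  0.3   1.52 -0.    1.32 -0.07] w 1.0
world [ 3.975e+01 -8.086e+01 -7.000e-02] tool shift cm [-69.97   0.14 -56.78] turn 93.1
t 0.1 tcp [0.1225 0.5359 0.2007] F [-1.3  0.4 -0.2] q [ 1.28  0.3   1.52 -0.    1.32 -0.07] w 1.0
world [ 36.49 -56.04  -0.07] tool shift cm [-46.5    0.11 -48.06] turn -133.9
```

View pics/c.png

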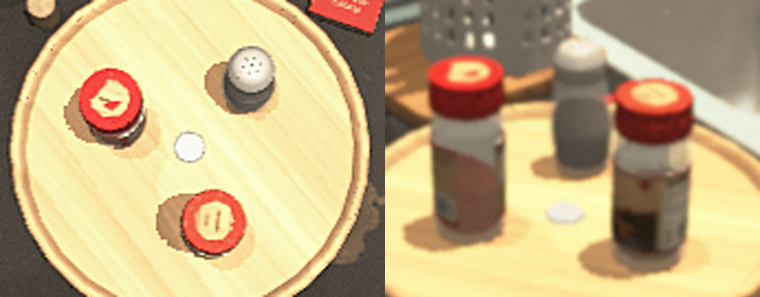

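Salt cap centre in the crop is at about (251,69), which is full-picture (369,216.4). That puts the salt at about -42°, so the tray needs about -138° (clockwise). Wrist range allows contact from -92° to -230°. Moving over there with the gripper shutting.

>>> carry_out(series=[1,-1.5,0,-1.3,0,1,-3.4,0,-2.9,0,1,-3.4,0,-2.9,0,1,-3.4,0,-2.9,0,1,-3.4,0,-2.9,0])

```text
time: 0.6
tcp_pos: [0.215, 0.3585, 0.2009]
tool_rot: [-0.553, 0.553, 0.441, -0.441]
force: [0.0, 0.1, 0.2]
width: 0.611
```

>>> carry_out(series=[1,-3.4,0,-2.9,0,1,-3.4,0,-2.9,0,1,-3.4,0,-2.9,0,1,-3.4,0,-2.9,0,1,-3.4,0,-2.9,0])

```text
time: 1.1
tcp_pos: [0.3185, 0.1605, 0.2012]
tool_rot: [-0.553, 0.553, 0.441, -0.441]
force: [0.8, 0.2, 0.2]
width: 0.187
```

>>> carry_out(series=[1,-3.4,0,-2.9,0,1,-3.4,0,-2.9,0,1,-3.4,0,-2.9,0,1,-3.4,0,-2.9,0,1,-3.4,0,-2.9,0])

```text
time: 1.6
tcp_pos: [0.422, -0.0378, 0.2011]
tool_rot: [0.553, -0.553, -0.441, 0.441]
force: [0.4, 0.2, -0.2]
width: 0.005
```

>>> carry_out(series=[1,-3.4,0,-2.9,0,1,-3.4,0,-2.9,0,1,-3.4,0,-2.9,0,1,-3.4,0,-2.9,0,1,-3.4,0,-2.9,0])

```text
time: 2.1
tcp_pos: [0.5255, -0.2357, 0.2007]
tool_rot: [0.553, -0.553, -0.441, 0.441]
force: [-0.0, 0.7, 0.4]
width: 0.003
```

>>> carry_out(series=[1,0,0,0,7.9,1,0,0,0,7.9,1,0,0,0,7.9,1,0,0,0,7.9,1,0,0,0,7.9])

```text
time: 2.6
tcp_pos: [0.5249, -0.2339, 0.2008]
tool_rot: [0.67, -0.67, -0.226, 0.226]
force: [0.3, -1.0, -0.0]
width: 0.005
```

>>> carry_out(series=[1,0,0,0,7.9,1,0,0,0,7.9,1,0,0,0,7.9,1,0,0,0,7.9,1,0,0,0,7.9])

```text
time: 3.1
tcp_pos: [0.5249, -0.2339, 0.2008]
tool_rot: [0.707, -0.707, 0.014, -0.013]
force: [-0.7, -0.0, -0.2]
width: 0.01
```

Run:
```python
from h import *
goto(-92,.075,-1)
cv2.imwrite("pics/s1.png",cams.camera("scene"))
```

```text
t 3.1 tcp [ 0.5249 -0.2339  0.2008] F [-0.7 -0.  -0.2] q [-0.48  0.36  1.45 -0.    1.34 -0.44] w 0.01
world [  2.8   -4.41 -12.58] tool shift cm [ 2.98 12.57 -4.3 ] turn -0.2
```

View pics/s1.png

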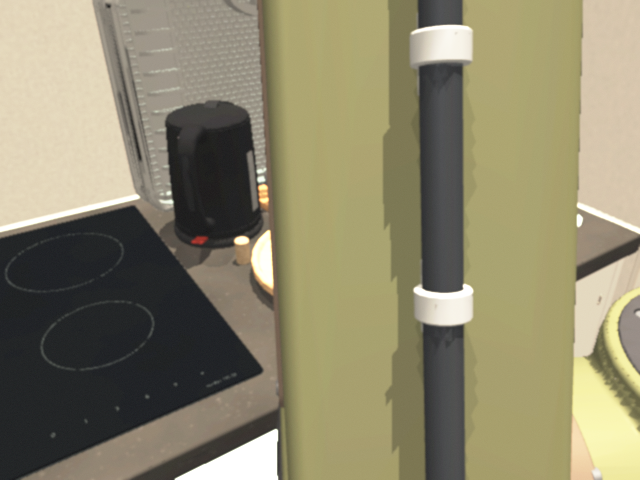

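The arm blocks the scene view, so only the kettle and cork show. Shifting sideways over the rim at this height, then looking from the top.

>>> carry_out(series=[1,1,0,-1.4,0,1,1,0,-1.5,0,1,1,0,-1.4,0,1,0,0,0,0])

```text
time: 3.55
tcp_pos: [0.5538, -0.2789, 0.2003]
tool_rot: [0.707, -0.707, 0.011, -0.011]
force: [-0.8, 0.1, -0.6]
width: 0.003
```

Run:
```python
from h import *
goto(-92,.063,-1)
cv2.imwrite("pics/t1.png",cams.camera("top"))
```

```text
t 3.55 tcp [ 0.5538 -0.2789  0.2003] F [-0.8  0.1 -0.6] q [-0.53  0.46  1.31 -0.    1.38 -0.49] w 0.0
world [ -0.09   0.1  -13.73] tool shift cm [-0.08 13.73  0.09] turn 0.2
```

View pics/t1.png

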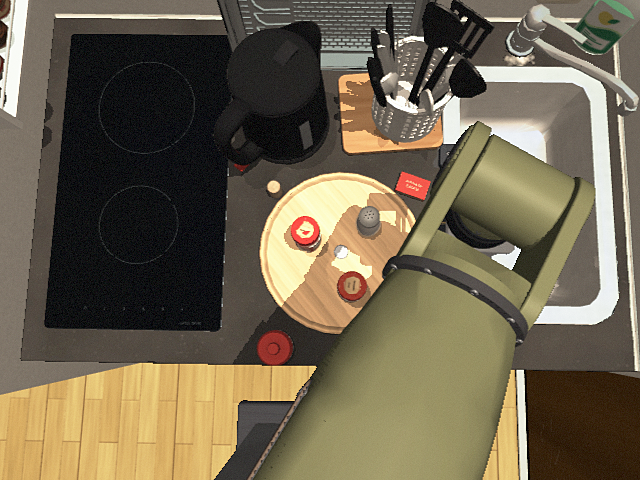

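Top view: hand sits above the tray's right rim; salt (369,217), jars (306,230) and (352,286) and timer (275,347) are untouched. Nothing obstructs the descent.

>>> carry_out(series=[1,0,3,0,0,1,0,3,0,0,1,0,3,0,0,1,0,3,0,0,1,0,0.8,0,0])

```text
time: 4.1
tcp_pos: [0.552, -0.2764, 0.0702]
tool_rot: [0.708, -0.706, 0.013, -0.01]
force: [-0.6, 0.0, -0.5]
width: 0.006
```

>>> carry_out(series=[1,0,0.6,0,0,1,0,0.3,0,0,1,0,0.2,0,0,1,0,0,0,0])

```text
time: 4.5
tcp_pos: [0.5539, -0.278, 0.0629]
tool_rot: [-0.707, 0.707, -0.011, 0.012]
force: [-0.4, -0.6, 0.8]
width: 0.007
```

>>> carry_out(series=[1,0,0.1,0,0,1,0,0.1,0,0,1,0,0,0,0])

```text
time: 4.8
tcp_pos: [0.5536, -0.2779, 0.0602]
tool_rot: [0.707, -0.707, 0.012, -0.012]
force: [-0.5, -0.9, -0.2]
width: 0.006
```

>>> carry_out(series=[1,0,0.1,0,0,1,0,0,0,0])

```text
time: 5.0
tcp_pos: [0.5536, -0.2779, 0.0591]
tool_rot: [0.707, -0.707, 0.012, -0.012]
force: [-0.1, 0.7, 0.3]
width: 0.006
```

>>> carry_out(series=[1,0,0.1,0,0,1,0,0,0,0])

```text
time: 5.2
tcp_pos: [0.5536, -0.2779, 0.058]
tool_rot: [0.707, -0.707, 0.012, -0.012]
force: [-0.5, -0.1, 0.4]
width: 0.001
```

>>> carry_out(series=[1,0,0.05,0,0,1,0,0,0,0])

```text
time: 5.4
tcp_pos: [0.5536, -0.2779, 0.0576]
tool_rot: [0.707, -0.707, 0.012, -0.012]
force: [-0.7, 0.3, 0.2]
width: 0.002
```

>>> carry_out(series=[1,0,0.05,0,0,1,0,0,0,0])

```text
time: 5.6
tcp_pos: [0.5536, -0.2779, 0.0571]
tool_rot: [0.707, -0.707, 0.012, -0.012]
force: [0.1, -0.2, 0.5]
width: 0.006
```

>>> carry_out(series=[1,0,0.05,0,0,1,0,0,0,0])

```text
time: 5.8
tcp_pos: [0.5536, -0.2779, 0.0566]
tool_rot: [0.707, -0.707, 0.012, -0.012]
force: [-0.5, 0.1, 0.1]
width: 0.004
```

>>> carry_out(series=[1,0,0.05,0,0,1,0,0,0,0])

```text
time: 6.0
tcp_pos: [0.5536, -0.2779, 0.0561]
tool_rot: [0.707, -0.707, 0.012, -0.012]
force: [0.3, -0.5, 0.0]
width: 0.003
```

>>> carry_out(series=[1,0,0.05,0,0,1,0,0,0,0])

```text
time: 6.2
tcp_pos: [0.5536, -0.2779, 0.0556]
tool_rot: [0.707, -0.707, 0.012, -0.012]
force: [-0.3, 0.3, 0.7]
width: 0.008
```

>>> carry_out(series=[1,0,0.05,0,0,1,0,0,0,0])

```text
time: 6.4
tcp_pos: [0.5536, -0.2779, 0.0551]
tool_rot: [0.707, -0.707, 0.012, -0.012]
force: [0.3, 0.8, -0.2]
width: 0.009
```

Run:
```python
from h import *
goto(-92,.055,-1)
a=cams.camera("top")[150:350,250:550];b=cams.camera("scene")
cv2.imwrite("pics/t2.png",np.vstack([cv2.resize(a,(450,300)),cv2.resize(b,(450,300))]))
for z in(.033,.036): 
  for r in(.131,.14): print(z,r,proj("top",np.r_[C+[0,-r],z]))
```

```text
t 6.4 tcp [ 0.5536 -0.2779  0.0551] F [ 0.3  0.8 -0.2] q [-0.52  0.6   1.45 -0.    1.09 -0.49] w 0.01
world [-0.07 -0.   -0.01] tool shift cm [-0.07  0.01 -0.  ] turn 0.1
0.033 0.131 [417.90456236 252.70197457]
0.033 0.14 [423.19090621 252.78197606]
0.036 0.131 [418.18585191 252.48352688]
0.036 0.14 [423.49001913 252.5637667 ]
```

View pics/t2.png

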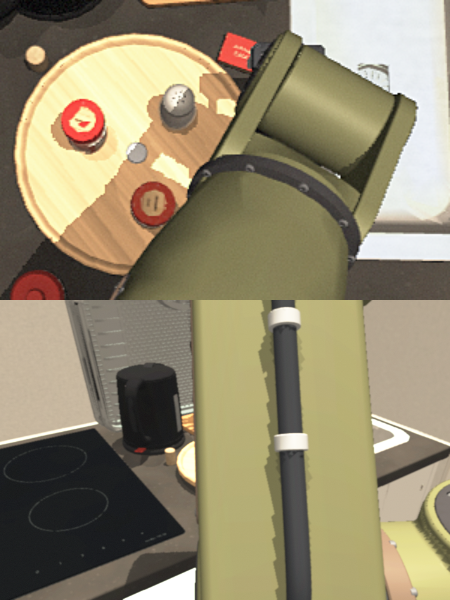

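The hand hides the contact in both views; the tray things are unmoved. Feeling further down in small steps.

>>> carry_out(series=[1,0,0.05,0,0,1,0,0,0,0])

```text
time: 6.7
tcp_pos: [0.5536, -0.2779, 0.0546]
tool_rot: [0.707, -0.707, 0.012, -0.012]
force: [0.6, -0.1, 0.1]
width: 0.008
```

>>> carry_out(series=[1,0,0.05,0,0,1,0,0,0,0])

```text
time: 6.9
tcp_pos: [0.5536, -0.2779, 0.0541]
tool_rot: [0.707, -0.707, 0.012, -0.012]
force: [0.0, 0.2, -0.5]
width: 0.007
```

>>> carry_out(series=[1,0,0.05,0,0,1,0,0,0,0])

```text
time: 7.1
tcp_pos: [0.5536, -0.2779, 0.0536]
tool_rot: [0.707, -0.707, 0.012, -0.012]
force: [-0.0, -0.0, -0.4]
width: 0.0
```

>>> carry_out(series=[1,0,0.05,0,0,1,0,0,0,0])

```text
time: 7.3
tcp_pos: [0.5536, -0.2779, 0.0531]
tool_rot: [0.707, -0.707, 0.012, -0.012]
force: [0.1, -0.4, 0.9]
width: 0.004
```

>>> carry_out(series=[1,0,0.05,0,0,1,0,0,0,0])

```text
time: 7.5
tcp_pos: [0.5536, -0.2779, 0.0525]
tool_rot: [0.707, -0.707, 0.012, -0.012]
force: [-0.4, -0.4, -0.1]
width: 0.006
```

>>> carry_out(series=[1,0,0.05,0,0,1,0,0,0,0])

```text
time: 7.7
tcp_pos: [0.5536, -0.2779, 0.0521]
tool_rot: [0.707, -0.707, 0.012, -0.012]
force: [-0.7, 0.5, 0.3]
width: 0.003
```

>>> carry_out(series=[1,0,0.05,0,0,1,0,0,0,0])

```text
time: 7.9
tcp_pos: [0.5536, -0.2779, 0.0516]
tool_rot: [0.707, -0.707, 0.012, -0.012]
force: [0.1, -1.4, -0.5]
width: 0.004
```

>>> carry_out(series=[1,0,0.05,0,0,1,0,0,0,0])

```text
time: 8.1
tcp_pos: [0.5536, -0.2779, 0.0511]
tool_rot: [0.707, -0.707, 0.012, -0.012]
force: [-0.4, 0.3, 0.4]
width: 0.009
```

>>> carry_out(series=[1,0,0.05,0,0,1,0,0,0,0])

```text
time: 8.3
tcp_pos: [0.5536, -0.2779, 0.0506]
tool_rot: [0.707, -0.707, 0.012, -0.012]
force: [-0.2, 1.3, -0.7]
width: 0.003
```

>>> carry_out(series=[1,0,0.05,0,0,1,0,0,0,0])

```text
time: 8.5
tcp_pos: [0.5536, -0.2779, 0.0501]
tool_rot: [0.707, -0.707, 0.012, -0.012]
force: [-0.1, 0.9, 0.4]
width: 0.006
```

>>> carry_out(series=[1,0,0.05,0,0,1,0,0,0,0])

```text
time: 8.7
tcp_pos: [0.5536, -0.2779, 0.0496]
tool_rot: [0.707, -0.707, 0.012, -0.012]
force: [-0.3, 0.1, 0.4]
width: 0.005
```

>>> carry_out(series=[1,0,0.05,0,0,1,0,0,0,0])

```text
time: 8.9
tcp_pos: [0.5536, -0.2779, 0.0491]
tool_rot: [0.707, -0.707, 0.012, -0.012]
force: [-0.2, 0.8, 0.0]
width: 0.006
```

>>> carry_out(series=[1,0,0.05,0,0,1,0,0,0,0])

```text
time: 9.1
tcp_pos: [0.5536, -0.2779, 0.0486]
tool_rot: [0.707, -0.707, 0.012, -0.012]
force: [0.2, 0.6, -0.9]
width: 0.003
```

>>> carry_out(series=[1,0,0.05,0,0,1,0,0,0,0])

```text
time: 9.3
tcp_pos: [0.5536, -0.2779, 0.0481]
tool_rot: [0.707, -0.707, 0.012, -0.012]
force: [0.5, -0.3, -0.9]
width: 0.005
```

>>> carry_out(series=[1,0,0.05,0,0,1,0,0.05,0,0,1,0,0,0,0])

```text
time: 9.6
tcp_pos: [0.5536, -0.2779, 0.0471]
tool_rot: [0.707, -0.707, 0.012, -0.012]
force: [-0.9, -0.1, -1.1]
width: 0.005
```

>>> carry_out(series=[1,0,0.05,0,0,1,0,0.05,0,0,1,0,0,0,0])

```text
time: 9.9
tcp_pos: [0.5536, -0.2779, 0.046]
tool_rot: [0.707, -0.707, 0.012, -0.012]
force: [0.2, 0.0, -0.2]
width: 0.004
```

>>> carry_out(series=[1,0,0.05,0,0,1,0,0.05,0,0,1,0,0,0,0])

```text
time: 10.2
tcp_pos: [0.5536, -0.2779, 0.045]
tool_rot: [0.707, -0.707, 0.012, -0.012]
force: [1.0, -0.8, -0.3]
width: 0.006
```

Nothing felt well below the expected height, so I'll lift clear and go round outside the rim to the front, where the fingers can be seen.

>>> carry_out(series=[1,0,-3,0,0,1,0,-3,0,0,1,-3.4,0,0,0,1,-3.4,0,0,0,1,-3.4,0,0,0])

```text
time: 10.7
tcp_pos: [0.4505, -0.2743, 0.1052]
tool_rot: [-0.707, 0.707, -0.011, 0.012]
force: [-0.1, -0.9, 0.5]
width: 0.005
```

>>> carry_out(series=[1,-3.2,0,0,0,1,0,0,3.4,0,1,0,0,3.4,0,1,0,0,3.4,0,1,0,0,3.4,0])

```text
time: 11.2
tcp_pos: [0.424, -0.1364, 0.1053]
tool_rot: [-0.707, 0.707, -0.012, 0.012]
force: [0.3, -0.5, -0.5]
width: 0.007
```

Run:
```python
from h import *
goto(180,.058,-1)
cv2.imwrite("pics/s3.png",cams.camera("scene"))
p=manip.state()["tcp_pos"];print(proj("scene",p),proj("scene",p-[0,0,.022]))
```

```text
t 11.2 tcp [ 0.424  -0.1364  0.1053] F [ 0.3 -0.5 -0.5] q [-0.39  0.18  1.91  0.    1.05 -0.36] w 0.01
world [-0.28 -0.51 -4.73] tool shift cm [-0.27  4.73 -0.52] turn 88.1
[394.74322284 250.25274219] [393.85765559 264.43269659]
```

View pics/s3.png

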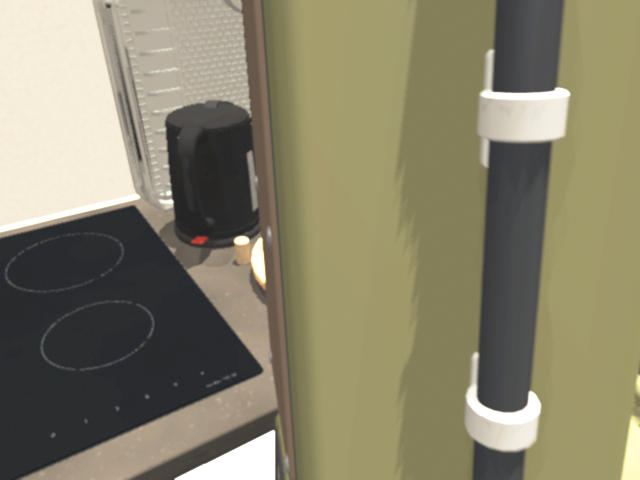

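The scene camera is blocked again by the arm, so I'll feel instead. I'll turn the hand so the jaw axis is tangential at the front, then probe the rim there.

>>> carry_out(series=[1,0,0,0,8,1,0,0,0,8,1,0,0,0,8,1,0,0,0,8,1,0,0,0,8])

```text
time: 11.75
tcp_pos: [0.4242, -0.1376, 0.1053]
tool_rot: [-0.66, 0.66, -0.254, 0.255]
force: [-0.1, -0.0, 0.3]
width: 0.006
```

>>> carry_out(series=[1,0,0,0,8,1,0,0,0,8,1,0,0,0,8,1,0,0,0,8,1,0,0,0,8])

```text
time: 12.25
tcp_pos: [0.4242, -0.1376, 0.1053]
tool_rot: [0.533, -0.533, 0.465, -0.465]
force: [-0.1, 0.9, -0.6]
width: 0.003
```

>>> carry_out(series=[1,0,0,0,8,1,0,2,0,0,1,0,1,0,0,1,0,0,0,0])

```text
time: 12.65
tcp_pos: [0.4235, -0.1373, 0.0741]
tool_rot: [-0.5, 0.501, -0.5, 0.499]
force: [0.0, 0.0, 0.3]
width: 0.007
```

Run:
```python
from h import *
goto(180,.062,-1)
cv2.imwrite("pics/t3.png",cams.camera("top")[130:430,180:580])
```

```text
t 12.65 tcp [ 0.4235 -0.1373  0.0741] F [0.  0.  0.3] q [-0.4   0.23  1.94  0.    0.98  1.17] w 0.01
world [-0.23 -0.42 -1.21] tool shift cm [ 0.42  1.21 -0.22] turn 0.2
```

View pics/t3.png

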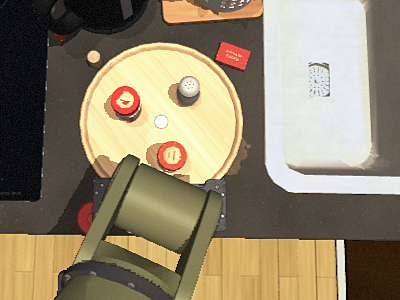

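The gripper body lies tangentially along the front rim (crop 95–227 across, row ~190), clear of the red jar at (172,156). Probing down here.

>>> carry_out(series=[1,0,0.6,-0.2,0,1,0,0.5,0,0,1,0,0,0,0])

```text
time: 13.0
tcp_pos: [0.4219, -0.1375, 0.0637]
tool_rot: [-0.5, 0.501, -0.5, 0.499]
force: [-0.7, -0.3, -0.1]
width: 0.006
```

>>> carry_out(series=[1,0,0.1,0,0,1,0,0.1,0,0,1,0,0.1,0,0,1,0,0,0,0])

```text
time: 13.4
tcp_pos: [0.4222, -0.1376, 0.0611]
tool_rot: [-0.501, 0.501, -0.499, 0.499]
force: [0.2, 1.7, 0.0]
width: 0.006
```

>>> carry_out(series=[1,0,0.05,0,0,1,0,0.05,0,0,1,0,0,0,0])

```text
time: 13.7
tcp_pos: [0.4221, -0.1376, 0.0601]
tool_rot: [-0.501, 0.501, -0.5, 0.499]
force: [-0.1, 1.0, 0.0]
width: 0.007
```

>>> carry_out(series=[1,0,0.05,0,0,1,0,0.05,0,0,1,0,0,0,0])

```text
time: 14.0
tcp_pos: [0.4221, -0.1376, 0.0591]
tool_rot: [-0.5, 0.501, -0.5, 0.499]
force: [-0.9, 0.0, -0.5]
width: 0.004
```

>>> carry_out(series=[1,0,0.05,0,0,1,0,0.05,0,0,1,0,0,0,0])

```text
time: 14.3
tcp_pos: [0.4221, -0.1376, 0.0581]
tool_rot: [-0.501, 0.501, -0.5, 0.499]
force: [-0.5, 1.0, 0.2]
width: 0.008
```

>>> carry_out(series=[1,0,0.05,0,0,1,0,0.05,0,0,1,0,0,0,0])

```text
time: 14.6
tcp_pos: [0.4221, -0.1376, 0.0571]
tool_rot: [-0.501, 0.501, -0.5, 0.499]
force: [-0.7, -0.2, 0.1]
width: 0.008
```

>>> carry_out(series=[1,0,0.05,0,0,1,0,0.05,0,0,1,0,0,0,0])

```text
time: 14.9
tcp_pos: [0.4221, -0.1376, 0.0561]
tool_rot: [-0.5, 0.501, -0.5, 0.499]
force: [0.1, -0.0, -0.5]
width: 0.004
```

>>> carry_out(series=[1,0,0.05,0,0,1,0,0.05,0,0,1,0,0,0,0])

```text
time: 15.2
tcp_pos: [0.4221, -0.1376, 0.0551]
tool_rot: [-0.501, 0.501, -0.499, 0.499]
force: [-0.3, -0.1, 0.1]
width: 0.005
```

>>> carry_out(series=[1,0,0.05,0,0,1,0,0.05,0,0,1,0,0,0,0])

```text
time: 15.5
tcp_pos: [0.4221, -0.1375, 0.0541]
tool_rot: [-0.501, 0.501, -0.5, 0.499]
force: [0.1, -0.3, -0.2]
width: 0.005
```

>>> carry_out(series=[1,0,0.05,0,0,1,0,0.05,0,0,1,0,0,0,0])

```text
time: 15.8
tcp_pos: [0.4221, -0.1376, 0.0531]
tool_rot: [-0.5, 0.501, -0.5, 0.499]
force: [-0.6, 0.3, -0.4]
width: 0.004
```

>>> carry_out(series=[1,0,0.1,0,0,1,0,0.1,0,0,1,0,0.1,0,0,1,0,0.1,0,0,1,0,0,0,0])

```text
time: 16.3
tcp_pos: [0.4221, -0.1375, 0.049]
tool_rot: [-0.5, 0.501, -0.5, 0.499]
force: [0.3, -0.0, 0.5]
width: 0.007
```

>>> carry_out(series=[1,0,0.1,0,0,1,0,0.1,0,0,1,0,0.1,0,0,1,0,0,0,0])

```text
time: 16.7
tcp_pos: [0.4221, -0.1376, 0.046]
tool_rot: [-0.5, 0.501, -0.5, 0.499]
force: [0.7, 0.2, -0.0]
width: 0.007
```

>>> carry_out(series=[1,0,0.05,0,0,1,0,0.05,0,0,1,0,0,0,0])

```text
time: 17.0
tcp_pos: [0.4222, -0.1376, 0.0451]
tool_rot: [0.501, -0.501, 0.499, -0.499]
force: [-0.4, -0.0, -0.1]
width: 0.005
```

>>> carry_out(series=[1,0,0.05,0,0,1,0,0.05,0,0,1,0,0,0,0])

```text
time: 17.3
tcp_pos: [0.4221, -0.1376, 0.0441]
tool_rot: [-0.501, 0.501, -0.5, 0.499]
force: [-0.2, 0.5, -0.2]
width: 0.004
```

Run:
```python
from h import *
s=manip.state();print(s["q"],s["tcp_pos"],s["effort"].round(1))
for z in(.13,.16,.2):
  print(z,[ray("top",u,v,z)[:2].round(3) for u,v in((275,320),(341,310),(341,335),(407,320))])
t=cams.camera("top");cv2.imwrite("pics/t4.png",cv2.resize(t[230:400,230:460],None,fx=3,fy=3,interpolation=2))
```

```text
[-3.97544375e-01  2.79666961e-01  1.96099165e+00  4.40311321e-06
  9.01036447e-01  1.17115717e+00] [ 0.42213463 -0.13755831  0.04407901] [ -0.  -43.9 -27.2   0.   -0.1   0. ]
0.13 [array([ 0.441, -0.043]), array([ 0.457, -0.141]), array([ 0.42 , -0.142]), array([ 0.444, -0.24 ])]
0.16 [array([ 0.441, -0.046]), array([ 0.457, -0.141]), array([ 0.421, -0.141]), array([ 0.444, -0.236])]
0.2 [array([ 0.441, -0.051]), array([ 0.456, -0.14 ]), array([ 0.423, -0.141]), array([ 0.444, -0.23 ])]
```

View pics/t4.png

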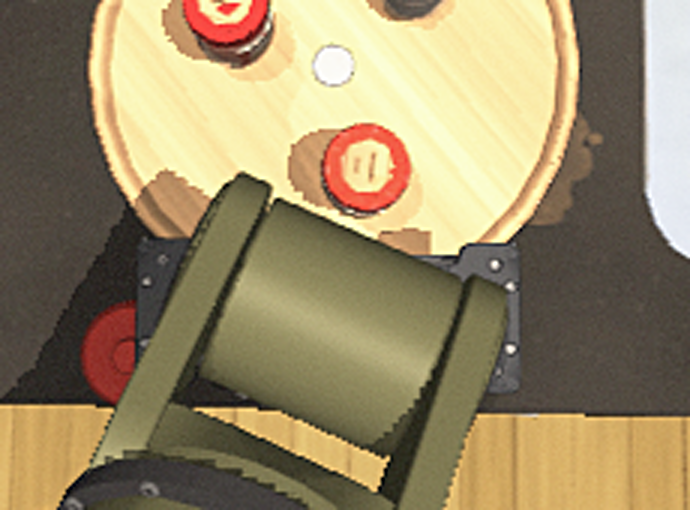

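Body is where the pose says: tool centre about (.421,-.139), 75 × 177 mm long side tangential, 12 mm clear of the jar. The shut fingertips must simply reach less far; keep feeling down.

>>> carry_out(series=[1,0,0.05,0,0,1,0,0.05,0,0,1,0,0,0,0])

```text
time: 17.65
tcp_pos: [0.4221, -0.1376, 0.0431]
tool_rot: [-0.501, 0.501, -0.5, 0.499]
force: [-0.1, -0.1, -0.2]
width: 0.006
```

>>> carry_out(series=[1,0,0.05,0,0,1,0,0.05,0,0,1,0,0,0,0])

```text
time: 17.95
tcp_pos: [0.4221, -0.1376, 0.0421]
tool_rot: [-0.501, 0.501, -0.5, 0.499]
force: [-0.2, -0.7, 0.2]
width: 0.003
```

>>> carry_out(series=[1,0,0.05,0,0,1,0,0.05,0,0,1,0,0,0,0])

```text
time: 18.25
tcp_pos: [0.4221, -0.1376, 0.0411]
tool_rot: [-0.501, 0.501, -0.499, 0.499]
force: [0.4, 0.4, 0.2]
width: 0.007
```

>>> carry_out(series=[1,0,0.05,0,0,1,0,0.05,0,0,1,0,0,0,0])

```text
time: 18.55
tcp_pos: [0.4222, -0.1376, 0.0401]
tool_rot: [-0.501, 0.501, -0.499, 0.499]
force: [-0.5, -0.0, -0.9]
width: 0.007
```

>>> carry_out(series=[1,0,0.05,0,0,1,0,0.05,0,0,1,0,0,0,0])

```text
time: 18.85
tcp_pos: [0.4221, -0.1376, 0.0391]
tool_rot: [-0.501, 0.501, -0.5, 0.499]
force: [0.6, 1.5, 0.7]
width: 0.006
```

>>> carry_out(series=[1,0,0.05,0,0,1,0,0.05,0,0,1,0,0,0,0])

```text
time: 19.15
tcp_pos: [0.4221, -0.1376, 0.0381]
tool_rot: [-0.501, 0.501, -0.5, 0.499]
force: [0.0, -0.7, -0.0]
width: 0.004
```

>>> carry_out(series=[1,0,0.05,0,0,1,0,0.05,0,0,1,0,0,0,0])

```text
time: 19.45
tcp_pos: [0.4221, -0.1376, 0.0371]
tool_rot: [-0.501, 0.501, -0.5, 0.499]
force: [0.4, 0.7, -0.3]
width: 0.005
```

>>> carry_out(series=[1,0,0.05,0,0,1,0,0.05,0,0,1,0,0,0,0])

```text
time: 19.75
tcp_pos: [0.4221, -0.1376, 0.0361]
tool_rot: [-0.5, 0.501, -0.5, 0.499]
force: [-0.0, -0.0, 0.2]
width: 0.004
```

>>> carry_out(series=[1,0,0.05,0,0,1,0,0.05,0,0,1,0,0,0,0])

```text
time: 20.05
tcp_pos: [0.4221, -0.1375, 0.0351]
tool_rot: [-0.501, 0.501, -0.5, 0.499]
force: [0.6, 1.0, 0.1]
width: 0.008
```

>>> carry_out(series=[1,0,0.05,0,0,1,0,0.05,0,0,1,0,0,0,0])

```text
time: 20.35
tcp_pos: [0.4221, -0.1376, 0.0341]
tool_rot: [-0.501, 0.501, -0.5, 0.499]
force: [0.6, -0.6, 0.5]
width: 0.003
```

>>> carry_out(series=[1,0,0.1,0,0,1,0,0,0,0])

```text
time: 20.55
tcp_pos: [0.4221, -0.1376, 0.033]
tool_rot: [-0.5, 0.501, -0.5, 0.499]
force: [-0.7, -0.1, -0.7]
width: 0.005
```

>>> carry_out(series=[1,0,0.1,0,0,1,0,0,0,0])

```text
time: 20.75
tcp_pos: [0.4221, -0.1376, 0.032]
tool_rot: [-0.501, 0.501, -0.5, 0.499]
force: [0.2, -0.4, 0.2]
width: 0.003
```

>>> carry_out(series=[1,0,0.1,0,0,1,0,0,0,0])

```text
time: 20.95
tcp_pos: [0.4223, -0.1378, 0.0318]
tool_rot: [-0.5, 0.501, -0.499, 0.5]
force: [-4.5, 0.0, 11.8]
width: 0.003
```

>>> carry_out(series=[1,0,0.1,0,0,1,0,0,0,0])

```text
time: 21.15
tcp_pos: [0.4224, -0.138, 0.0315]
tool_rot: [-0.5, 0.501, -0.499, 0.5]
force: [-10.1, 0.5, 25.6]
width: 0.001
```

>>> carry_out(series=[1,0,-0.13,0,0,1,0,0,0,0])

```text
time: 21.35
tcp_pos: [0.4224, -0.1377, 0.0318]
tool_rot: [0.501, -0.5, 0.499, -0.5]
force: [-2.7, -0.3, 8.5]
width: -0.0
```

Run:
```python
from h import *
s=manip.state();print(s["tcp_pos"],s["force"],s["wrist_torque"])
t=cams.camera("top");cv2.imwrite("pics/t5.png",cv2.resize(t[150:400,230:460],None,fx=2.4,fy=2.4,interpolation=2))
for z in(.133,):print(proj("top",np.r_[.494,-.157,z]))
```

```text
[ 0.42238196 -0.1377398   0.03183653] [-2.69914655 -0.29524129  8.51410577] [-5.93942534e-02  5.90895106e-01 -2.08268704e-04]
[351.76455659 285.39392214]
```

View pics/t5.png

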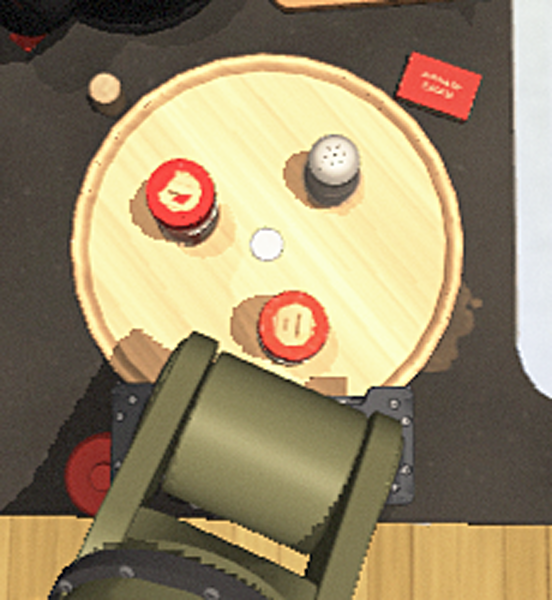

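Things on the tray are unmoved (jar cap at (294,325) in the crop, exactly as predicted, and the body clear of it), so the 8 N is the fingertips on the rim. Short test turn with a gentle start.

>>> carry_out(series=[1,-0.12,-0.01,0,0.5,1,-0.35,-0.01,0.01,1.5,1,-0.47,0,0.01,2,1,-0.35,0,0.01,1.5,1,-0.12,0,0,0.5])

```text
time: 21.9
tcp_pos: [0.4234, -0.1234, 0.0319]
tool_rot: [-0.474, 0.473, -0.525, 0.525]
force: [-0.6, 0.1, 5.5]
width: 0.004
```

```bash
cat >> h.py <<'E'
def red(im):
    h=cv2.cvtColor(im,cv2.COLOR_BGR2HSV);m=cv2.inRange(h,(0,150,70),(8,255,255))|cv2.inRange(h,(172,150,70),(180,255,255))
    for k in cv2.findContours(m,0,1)[0]:
        if cv2.contourArea(k)>60:
            (u,v),r=cv2.minEnclosingCircle(k);p=ray("top",u,v,.128)[:2]-C
            print("red px",round(u,1),round(v,1),round(r,1),"ang",np.degrees(np.arctan2(p[1],p[0])).round(1),"r",np.hypot(*p).round(3))
E
python3 - <<'E'
from h import *
goto(174,.032,-1);print(manip.state()["wrist_torque"].round(2))
red(cams.camera("top"))
E
```

```text
t 21.9 tcp [ 0.4234 -0.1234  0.0319] F [-0.6  0.1  5.5] q [-0.37  0.3   1.98 -0.    0.87  1.31] w 0.0
world [-0.14 -0.38  0.01] tool shift cm [ 0.4  -0.01 -0.1 ] turn 0.1
[-0.02  0.27 -0.03]
red px 261.5 345.0 11.3 ang 142.6 r 0.194
red px 347.0 286.4 14.7 ang -172.6 r 0.066
red px 306.5 226.8 14.9 ang 65.1 r 0.06
red px 412.5 185.6 17.8 ang -49.4 r 0.143
```

The tray followed (jar angle -166° → -172.6°, about 6.5°). Carrying on round towards the left in one smooth stroke.

>>> carry_out(series=[1,-0.24,0,0,1,1,-0.47,0,0.01,2,1,-0.71,0,0.02,3,1,-0.71,0,0.02,3,1,-0.71,0,0.02,3])

```text
time: 22.45
tcp_pos: [0.4296, -0.0958, 0.032]
tool_rot: [-0.416, 0.415, -0.572, 0.573]
force: [1.8, -1.7, 2.9]
width: 0.005
```

Run:
```python
from h import *
goto(160,.032,-1);p=manip.state()["tcp_pos"][:2]-C;print(np.hypot(*p),np.degrees(np.arctan2(p[1],p[0])))
```

```text
t 22.45 tcp [ 0.4296 -0.0958  0.032 ] F [ 1.8 -1.7  2.9] q [-0.3   0.29  1.98 -0.    0.87  1.58] w 0.0
world [-0.02  0.1   0.  ] tool shift cm [-0.08 -0.   -0.05] turn 2.0
0.13600311933609036 160.34934983518247
```

>>> carry_out(series=[1,-0.71,0.02,0.02,3,1,-0.71,0,0.02,3,1,-0.71,0,0.02,3,1,-0.71,0,0.02,3,1,-0.71,0,0.02,3])

```text
time: 22.95
tcp_pos: [0.4452, -0.0639, 0.0319]
tool_rot: [-0.338, 0.337, -0.621, 0.622]
force: [2.2, -2.0, 3.4]
width: 0.005
```

>>> carry_out(series=[1,-0.71,0.01,0.02,3,1,-0.71,0,0.02,3,1,-0.71,0,0.02,3,1,-0.71,0,0.02,3,1,-0.71,0,0.02,3])

```text
time: 23.45
tcp_pos: [0.4684, -0.0371, 0.0319]
tool_rot: [-0.254, 0.253, -0.66, 0.661]
force: [2.0, -3.3, 4.6]
width: 0.002
```

Run:
```python
from h import *
goto(127,.032,-1);p=manip.state()["tcp_pos"][:2]-C;print(np.hypot(*p),np.degrees(np.arctan2(p[1],p[0])))
red(cams.camera("top"))
```

```text
t 23.45 tcp [ 0.4684 -0.0371  0.0319] F [ 2.  -3.3  4.6] q [-0.16  0.35  1.9  -0.    0.89  2.25] w 0.0
world [0.72 0.46 0.01] tool shift cm [-0.84 -0.01  0.14] turn 5.0
0.13743009777979917 130.54798675570666
red px 317.0 279.5 14.8 ang 146.2 r 0.067
red px 326.8 208.4 15.0 ang 23.8 r 0.06
red px 412.5 185.8 18.0 ang -49.5 r 0.142
```

>>> carry_out(series=[1,-0.47,0,0.03,2,1,-0.71,0,0.04,3,1,-0.71,0,0.03,3,1,-0.47,0,0.02,2,1,-0.12,0,0,0.5])

```text
time: 24.0
tcp_pos: [0.4883, -0.0226, 0.0319]
tool_rot: [-0.193, 0.192, -0.68, 0.681]
force: [0.8, -2.5, 8.2]
width: 0.005
```

>>> carry_out(series=[1,0,0,0,0,1,0,-0.5,0,0,1,0,-3,0,0,1,0,-3,0,0,1,0,0,0,0])

```text
time: 24.5
tcp_pos: [0.4887, -0.0227, 0.0996]
tool_rot: [-0.195, 0.191, -0.68, 0.681]
force: [0.9, -0.7, 0.4]
width: 0.007
```

```bash
cat >> h.py <<'E'
def salt(im):
    h=cv2.cvtColor(im,cv2.COLOR_BGR2HSV);m=cv2.inRange(h,(0,0,140),(180,45,255))
    q=np.zeros_like(m);c=proj("top",np.r_[C,.1]).astype(int);cv2.circle(q,tuple(int(x) for x in c),65,255,-1)
    for k in cv2.findContours(m&q,0,1)[0]:
        if cv2.contourArea(k)>60:
            (u,v),r=cv2.minEnclosingCircle(k);p=ray("top",u,v,.108)[:2]-C
            print("pale px",round(u,1),round(v,1),round(r,1),cv2.contourArea(k),"ang",np.degrees(np.arctan2(p[1],p[0])).round(1),"r",np.hypot(*p).round(3))
E
python3 - <<'E'
from h import *
salt(cv2.imread("pics/top0.png"))
goto(-124,.093,-1);im=cams.camera("top");red(im);salt(im)
E
```

```text
pale px 340.4 251.6 6.8 129.0 ang 168.2 r 0.01
pale px 368.8 216.2 10.3 281.5 ang -41.7 r 0.063
t 24.5 tcp [ 0.4887 -0.0227  0.0996] F [ 0.9 -0.7  0.4] q [-0.12  0.28  1.8   0.    1.05  2.47] w 0.01
world [ -0.74 -23.2   -0.66] tool shift cm [12.81  0.67 19.36] turn -114.3
red px 280.5 353.0 15.9 ang 151.7 r 0.188
red px 311.1 274.5 14.8 ang 136.1 r 0.066
red px 333.2 206.4 15.0 ang 13.8 r 0.06
red px 412.5 185.2 18.0 ang -49.2 r 0.143
pale px 345.5 276.5 30.4 138.0 ang -172.4 r 0.049
pale px 340.8 251.6 7.0 130.5 ang 171.8 r 0.01
pale px 381.5 253.1 10.5 276.0 ang -100.1 r 0.063
```

Salt moved from -41.7° to -100.1° with everything upright; 80° are left. Lifting higher, crossing to a fresh contact at -130°, and turning the wrist back.

>>> carry_out(series=[1,0,-4,0,0,1,0,-4,0,0,1,0,0,0,0,1,2.2,0,3,0,1,2.2,0,3,0])

```text
time: 25.05
tcp_pos: [0.4806, -0.0969, 0.1748]
tool_rot: [0.193, -0.194, 0.681, -0.68]
force: [0.5, 0.2, -0.4]
width: 0.001
```

>>> carry_out(series=[1,2.2,0,3,0,1,2.2,0,3,0,1,2.2,0,3,0,1,2.2,0,3,0,1,0,0,0,-8.3])

```text
time: 25.55
tcp_pos: [0.468, -0.2481, 0.1741]
tool_rot: [0.24, -0.241, 0.666, -0.664]
force: [-0.1, 0.5, -1.1]
width: 0.003
```

>>> carry_out(series=[1,0,0,0,-8.3,1,0,0,0,-8.3,1,0,0,0,-8.3,1,0,0,0,-8.3,1,0,0,0,-8.3])

```text
time: 26.05
tcp_pos: [0.4687, -0.2447, 0.1743]
tool_rot: [0.463, -0.463, 0.536, -0.534]
force: [-0.6, -0.0, 0.2]
width: 0.009
```

>>> carry_out(series=[1,0,0,0,-8.3,1,0,0,0,-8.3,1,0,0,0,-8.3,1,0,0,0,-8.3,1,0,0,0,-8.3])

```text
time: 26.55
tcp_pos: [0.4687, -0.2446, 0.1743]
tool_rot: [0.622, -0.622, 0.337, -0.335]
force: [-0.1, -1.0, 0.5]
width: 0.004
```

>>> carry_out(series=[1,0,0,0,-8.3,1,0,0,0,-8.3,1,0,0,0,0])

```text
time: 26.85
tcp_pos: [0.4688, -0.2447, 0.1746]
tool_rot: [0.664, -0.664, 0.245, -0.243]
force: [0.4, 0.3, 0.2]
width: 0.002
```

Run:
```python
from h import *
goto(-130,.04,-1)
im=cams.camera("top");red(im)
```

```text
t 26.85 tcp [ 0.4688 -0.2447  0.1746] F [0.4 0.3 0.2] q [-0.55  0.28  1.61  0.    1.25  0.15] w 0.0
world [  0.12  -0.14 -13.46] tool shift cm [ 0.21 13.46 -0.02] turn -0.3
red px 274.2 347.8 18.1 ang 148.0 r 0.186
red px 311.2 274.4 14.8 ang 136.0 r 0.066
red px 333.2 206.4 15.0 ang 13.8 r 0.06
red px 412.5 185.8 18.0 ang -49.5 r 0.142
```

Timer is unmoved at (274,348) and the tray stands still. Descending.

>>> carry_out(series=[1,0.1,4,0.05,0,1,0.1,4,0,0,1,0,3.5,0,0,1,0,1.9,0,0,1,0,0,0,0])

```text
time: 27.4
tcp_pos: [0.4695, -0.2449, 0.0392]
tool_rot: [0.663, -0.663, 0.248, -0.244]
force: [-0.1, -0.3, 0.5]
width: 0.003
```

>>> carry_out(series=[1,0,0.3,0,0,1,0,0.2,0,0,1,0,0.1,0,0,1,0,0,0,0])

```text
time: 27.8
tcp_pos: [0.4714, -0.246, 0.0369]
tool_rot: [-0.663, 0.663, -0.244, 0.245]
force: [0.1, 0.2, -0.4]
width: 0.01
```

>>> carry_out(series=[1,0,0.1,0,0,1,0,0,0,0])

```text
time: 28.0
tcp_pos: [0.4712, -0.2459, 0.0355]
tool_rot: [-0.663, 0.663, -0.245, 0.245]
force: [1.0, 0.4, 0.4]
width: 0.004
```

>>> carry_out(series=[1,0,0.1,0,0,1,0,0.1,0,0,1,0,0,0,0])

```text
time: 28.3
tcp_pos: [0.4711, -0.2459, 0.0332]
tool_rot: [0.663, -0.663, 0.245, -0.245]
force: [-0.1, 0.3, -0.0]
width: 0.002
```

>>> carry_out(series=[1,0,0.1,0,0,1,0,0.05,0,0,1,0,0,0,0])

```text
time: 28.6
tcp_pos: [0.4713, -0.246, 0.032]
tool_rot: [-0.663, 0.663, -0.245, 0.245]
force: [0.2, -1.1, 2.9]
width: 0.004
```

>>> carry_out(series=[1,-0.24,0.03,0,1,1,-0.47,0,0.01,2,1,-0.71,0,0.02,3,1,-0.71,0,0.02,3,1,-0.71,0,0.02,3])

```text
time: 29.1
tcp_pos: [0.4513, -0.2256, 0.0319]
tool_rot: [-0.633, 0.634, -0.313, 0.314]
force: [-3.7, -2.9, 6.3]
width: 0.004
```

>>> carry_out(series=[1,-0.71,0,0.02,3,1,-0.71,0,0.03,3,1,-0.71,0,0.02,3,1,-0.71,0,0.03,3,1,-0.71,0,0.02,3])

```text
time: 29.6
tcp_pos: [0.4335, -0.1946, 0.0318]
tool_rot: [-0.587, 0.588, -0.394, 0.393]
force: [-6.9, -2.4, 9.0]
width: 0.005
```

>>> carry_out(series=[1,-0.71,0,0.02,3,1,-0.71,0,0.03,3,1,-0.71,0,0.02,3,1,-0.71,0,0.03,3,1,-0.71,0,0.02,3])

```text
time: 30.1
tcp_pos: [0.424, -0.1601, 0.0318]
tool_rot: [-0.53, 0.532, -0.468, 0.466]
force: [-10.1, -1.9, 11.8]
width: 0.006
```

Run:
```python
from h import *
goto(-172,.032,-1);p=manip.state()["tcp_pos"][:2]-C;print(np.hypot(*p),np.degrees(np.arctan2(p[1],p[0])))
```

```text
t 30.1 tcp [ 0.424  -0.1601  0.0318] F [-10.1  -1.9  11.8] q [-0.44  0.32  1.94 -0.    0.88  1.  ] w 0.01
world [-0.15 -0.04  0.02] tool shift cm [ 0.02 -0.02 -0.15] turn -0.6
0.13494848150236827 -172.0903727035936
```

Pressing too hard and pulling inward; easing both while continuing.

>>> carry_out(series=[1,-0.71,-0.02,-0.02,3,1,-0.71,-0.02,-0.02,3,1,-0.71,0,0,3,1,-0.71,0,0.01,3,1,-0.71,0,0.02,3])

```text
time: 30.6
tcp_pos: [0.4238, -0.1245, 0.0319]
tool_rot: [0.465, -0.466, 0.532, -0.532]
force: [-2.3, -0.2, 3.9]
width: 0.006
```

Run:
```python
from h import *
im=cams.camera("top");red(im);salt(im);p=manip.state()["tcp_pos"][:2]-C;print(np.hypot(*p),np.degrees(np.arctan2(p[1],p[0])))
```

```text
red px 262.0 345.0 12.4 ang 142.8 r 0.194
red px 299.4 235.6 14.9 ang 80.0 r 0.066
red px 368.7 216.8 15.0 ang -43.7 r 0.059
red px 412.5 185.8 18.0 ang -49.5 r 0.142
pale px 356.8 283.3 10.7 302.0 ang -157.8 r 0.064
pale px 329.0 268.5 31.2 115.0 ang 152.0 r 0.041
pale px 340.9 251.3 7.0 131.0 ang 172.2 r 0.009
0.13497082309204464 172.46808818878495
```

>>> carry_out(series=[1,-0.24,0.01,0,1,1,-0.47,0,0.01,2,1,-0.71,0,0.02,3,1,-0.71,0,0.02,3,1,-0.71,0,0.02,3])

```text
time: 31.15
tcp_pos: [0.4301, -0.097, 0.0318]
tool_rot: [0.407, -0.408, 0.578, -0.577]
force: [-6.7, 2.7, 8.6]
width: 0.006
```

>>> carry_out(series=[1,-0.71,0,0.02,3,1,-0.71,0,0.02,3,1,-0.47,0,0.01,2,1,-0.31,0,0,1.3,1,-0.19,0,0,0.8])

```text
time: 31.65
tcp_pos: [0.4401, -0.0752, 0.0318]
tool_rot: [0.355, -0.356, 0.612, -0.611]
force: [-6.9, 3.8, 9.3]
width: 0.005
```

>>> carry_out(series=[1,0,0,0,0,1,0,0,0,0])

```text
time: 31.85
tcp_pos: [0.4401, -0.0753, 0.0318]
tool_rot: [0.356, -0.356, 0.612, -0.61]
force: [-5.9, 4.4, 7.9]
width: 0.004
```

Run:
```python
from h import *
im=cams.camera("top");red(im);salt(im);goto(150,.032,-1)
```

```text
red px 273.0 351.5 16.9 ang 148.4 r 0.192
red px 377.4 229.0 15.0 ang -66.4 r 0.059
red px 306.2 220.6 14.9 ang 57.6 r 0.066
red px 412.5 185.5 18.1 ang -49.4 r 0.143
pale px 341.3 286.4 10.7 306.5 ang -179.9 r 0.064
pale px 323.0 262.5 34.3 112.0 ang 133.3 r 0.04
pale px 340.7 251.7 6.9 128.5 ang 170.9 r 0.01
t 31.9 tcp [ 0.4401 -0.0754  0.0319] F [-5.9  4.2  8.2] q [-0.25  0.31  1.96  0.    0.88  1.83] w 0.01
world [-0.06  0.21  0.01] tool shift cm [-0.15 -0.01 -0.16] turn 0.4
```

Salt is at -179.9°. Relaxing the side load, lifting straight off and checking.

>>> carry_out(series=[1,0,-0.03,-0.05,0,1,0,-0.3,0,0,1,0,-2,0,0,1,0,-4,0,0,1,0,-4,0,0])

```text
time: 32.4
tcp_pos: [0.44, -0.0754, 0.1363]
tool_rot: [0.356, -0.356, 0.611, -0.611]
force: [-0.0, -0.2, -0.1]
width: 0.006
```

>>> carry_out(series=[1,3,-2,1,0,1,4,0,-3,0,1,4,0,-3,0,1,0,0,0,0,1,0,0,0,0])

```text
time: 32.9
tcp_pos: [0.3426, -0.1469, 0.1557]
tool_rot: [-0.356, 0.355, -0.611, 0.612]
force: [0.2, -0.2, 0.0]
width: 0.005
```

Run:
```python
from h import *
im=cams.camera("top");red(im);salt(im);goto(150,.032,-1)
cv2.imwrite("pics/t6.png",im)
```

```text
red px 274.1 347.5 18.1 ang 147.9 r 0.186
red px 377.4 229.0 15.0 ang -66.4 r 0.059
red px 306.0 220.6 14.9 ang 57.9 r 0.066
red px 412.5 185.2 18.0 ang -49.2 r 0.143
pale px 341.4 286.4 10.7 317.5 ang -179.7 r 0.064
pale px 340.7 251.7 6.9 128.5 ang 170.9 r 0.01
t 32.95 tcp [ 0.3431 -0.1466  0.1556] F [-0.5 -0.6 -0.1] q [-0.5  -0.06  2.03  0.    1.16  1.59] w 0.01
world [  9.64   7.33 -12.36] tool shift cm [-11.13  12.36   4.74] turn 0.4
```

View pics/t6.png

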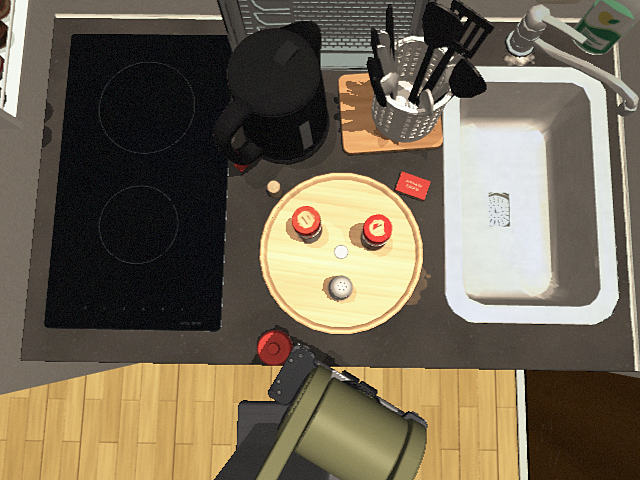

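The salt (341,287) stands upright straight in front of the hub (341,252). Both jars are upright, the timer, cork and matches are where they were, and the hand is clear.

```bash
python3 -c "
from station import manip
print(manip.hand_in())"
```

```text
the job is handed in; nothing more can be done
None
```

The salt shaker now stands straight in front of the tray's centre, and I handed the job in at about 33 s of the 64 s allowed. I turned the tray clockwise by its rim in two fingertip strokes (about 58° and 80°). No verdict came back.

**Last checks (top camera, hand lifted clear):**
- **Salt:** it is at -179.7°, where 180° is dead front, and 64 mm from the centre.
- **Jars:** both are upright at their original distances from the centre.
- **Tray:** its angle was unchanged, to about 0.3°, between letting go and the final picture.
- **Other things:** the timer and matches are within about half a pixel of where they started. The cork looks unmoved, judged by eye only.

**What did not go as expected:**
- **Fingertip reach:** the shut fingertips met the rim with the TCP about 26 mm lower than the stated tip length implies, so I had to feel slowly downward for it. I don't know the cause.
- **Rim force:** it briefly reached 26 N on the first touch and 12 N during the second stroke, above the 3–9 N wanted. Both are far below the limits.
- **Scene camera:** the arm blocked its view, so the final check rests on the top camera alone.

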